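Set the bench clamp's ratchet to tighten and torque up its screw

ROBOT

A 7-joint arm with a two-finger parallel gripper is mounted at the origin on a cart in front of the work surface, level with it; the furniture and walls round the work are solid. World frame = base frame: x ahead of the robot, y to its left, z up, the work surface at z = 0. Lengths are in m, angles in rad, forces in N, time in s.
With the tool pointing down it reaches from about 0.425 to 0.875 m from the base axis. Payload 4.7 kg.
Tool frame: the origin (TCP) lies at the centre of the arm's flange, where the gripper is bolted on; the fingertips stand 173 mm ahead of it and the grasp point (between the pads) lies 155 mm ahead of it; z points along the fingers, y is the line along which they close (so a half turn about z gives the same grasp; the last joint's range is limited). The gripper opens to 85 mm and grips with 20 to 120 N. Pads are 22 mm wide; open, the fingers measure 114 mm over their backs; the gripper's body (76 mm by 85 mm) begins 54 mm behind the grasp point. The pads swing forward as they close: fully open they stand 13 mm farther back than shut.
Start: joints at [-1.152, 0.321, -0.07, 1.45, 0.023, 1.371, -0.057], TCP at [0.256, 0.597, 0.405] pointing down, gripper open.
Joint ranges: [-2.86, 2.86], [-0.3, 2.09], [-1.38, 1.24], [0.06, 2.45], [-1.56, 4.7], [0.09, 2.05], [-2.69, 2.69]. Speed limits (rad/s): [2.57, 2.57, 3.14, 3.14, 3.14, 3.14, 3.14].

INTERFACE

Orientations are given as [roll, pitch, yaw] about the fixed x, y, z axes, in that order (R = Rz(yaw) Ry(pitch) Rx(roll)).
In Python, from workcell import robot gives the robot as it stands.
- The arm moves only by the tool play_rows, never from a script. Its argument "motion" is a list of rows, each a list of 5 numbers: the opening, from 0 (shut) to 1 (fully open), then the shift along the tool's x, y, z in cm, then the turn about the tool's z in rad. A call has 1 to 12 rows; each row shifts and turns the commanded pose from where the row before left it, along the tool's axes as they then stand; what a row does not reach is not made up. A row lasts 1/12 s, in which the tool goes at most 41.7 mm and 7.16 degrees, less where a joint would pass 70% of its speed; a pose out of reach is approached as far as the arm can. A call is refused whole if a number of a shift passes 4.17 or a number of a turn 0.125, either way. A call with a gripper value outside its range is refused whole. The fingers move at their own pace and stop on an object; the grip force is fixed at half the most. Time passes only in rows, so rows that do not move let the fingers close. It gives the time, the measured TCP pose, the force, the opening and the grip force at its end, in the units of the state.
- robot.get_obs(): the state, without advancing time (a new reading comes with each control period).
- robot.get_image(name): name is "scene" or "top"; returns the picture (480x640x3 uint8, red, green, blue); there is no depth.
- robot.camera_params(name): a dict with "intrinsics" (3x3 intrinsics, pixels), "extrinsics" (4x4, takes a point from camera to world coordinates). Camera axes: x right, y up, looking along -z (the intrinsics and any distortion apply to the point x, -y, -z); pixel columns grow to the right and rows downward; lengths in m; the calibration is good to about 2 mm. A picture is of the moment at which its call begins. camera_params takes no time and is no camera call.
- robot.finish_job(): hands the job in; it is judged then, once.
The state is a dict: "t": time; "q": joint angles; "joint_vel": joint speeds; "joint_efforts": joint torques, N m; "eef_pos": TCP position; "tool_rot": TCP orientation; "force": force on the tool from outside, world axes, zero at the start; "ft_torque": the same for the moment, N m; "opening": finger opening in m; "grasp_force": force on a finger pad.
Only numpy, scipy, OpenCV 4.12 (cv2) and the standard library are available. Lean on these libraries where they do the work, as an engineer would, in place of code of your own. Each camera call takes 0.05 s, during which the arm holds its last target. There are 200 camera calls.

TASK

The beech block in the blue bench clamp is not held yet, because the ratchet on the clamp's screw was left set to loosen. Flip its small red direction lever over to the tighten side, then work the ratchet handle back and forth until the screw goes solid, and pull it up steadily to about 1.7 N m (about 13 N at the middle of the grip, held for half a second); less than 1.1 N m is not tight, and more than 2.4 N m crushes the block. Then let go, with the lever left on tighten, the block where it was, and the pulley, drill jig and bearing lying around left alone.

Things in the scene. Friction and masses are not known exactly. Their poses are not given: they have to be found in the camera images.
- clamp: blue C-shaped bench clamp, fixed, base plate 180 x 150 x 12 mm, overarm top 105 mm above the bench. Origin: on the bench under the vertical screw axis, z up; the column stands on its +x side, the ratchet handle points roughly to its -x. Clockwise from above tightens: that way the handle drives the screw (about 4.5 N at the grip while it runs), the other way it clicks freely (up to 4 N).
- head: steel ratchet head on the screw, 66 mm wide, top face 130 mm above the bench. Origin: on the screw axis 110 mm above the bench, z up; the handle points along its -x, which swings about the screw axis 0.65 rad to either side of the clamp's -x, to solid stops (not to be mistaken for a tight screw). It starts between 0.5 rad anticlockwise and 0.4 rad clockwise (from above) of the clamp's -x.
- gear: toothed wheel of the screw under the head, 56 mm across, 18 teeth (0.35 rad apart: the handle may swing that far before the pawl bites); origin on the screw axis 110 mm above the bench. It turns clockwise as the screw is tightened, needs about 1.0 to 1.7 rad from the start until solid (several strokes; the exact place must be felt), and stays where it is left.
- pad: dark steel pressure pad of the screw, 34 mm across, over the block; origin at the centre of its underside. It sinks 1.5 mm per rad of screw and presses on the block a little before the screw goes solid.
- selector (a joint): angle of the red direction lever (rad): -0.35 = set to loosen (the start), 0 = middle, +0.35 = set to tighten; each may rest at 0.16 while a tooth is in the way. It snaps to the side it has been pushed to past the middle, about 1 N at the tab. On loosen a clockwise swing of the handle only clicks and an anticlockwise one undoes the screw.
- lever_tip (a point): the upright red tab at the end of the direction lever, 10 x 9 mm, 134 to 160 mm above the bench, pushed sideways; this point is inside it at 150 mm. It is 34 mm from the lever's vertical pin, which is on the head 44 mm from the screw axis towards the handle. It moves 23 mm: from the head's +y side (loosen; left, with the handle towards you) to its -y side (tighten; right).
- grip (a point): middle of the black ribbed grip of the handle, 126.5 mm above the bench, 131 mm from the screw axis; 76 mm long (along this point's x, which points to the screw), 22 mm wide and high, free below. Its spring-steel shank bends sideways, about 1.3 N per mm at the grip. To tighten, swing it clockwise seen from above (to the robot's left when it points to the robot).
- block_centre (a point): centre of the beech block, 45 x 90 x 35 mm, lying on the clamp's base plate under the pad.
- block: the same beech block, origin at the centre of its underside; to be clamped where it lies.
- pulley: toothed aluminium pulley, 54 mm across, 29 mm tall, to the right of the clamp; leave alone. Origin at the centre of its underside.
- jig: white drill jig, 45 x 75 x 38 mm, to the left of the clamp; leave alone. Origin at the centre of its underside.
- bearing: ball bearing, 52 mm across, 15 mm tall, to the left of the clamp and nearer to the robot; leave alone. Origin at the centre of its underside.
Not all that is in view belongs to the job. Several things have the shape of the block; the one meant has the colours described above.

How it is judged:
On the way, in this order (a step that is already met when the one before it is completed fails the run):
1. the direction lever is flipped to tighten, while the pad does not yet press on the block (value of joint selector above 0.1 rad and contact force between pad and block below 3 N), for 0.2 s.
2. the screw is solid and pulled up to at least 1.1 N m through the pawl (42 N on the tooth) (contact force between head and gear above 42 N and contact force between pad and block above 3 N and value of joint selector above 0.1 rad), for 0.2 s.
At the end, for the whole second after the job is handed in: The pad presses on the block (over 3 N), the lever is on tighten (over 0.1 rad), the handle is unloaded, the block is at rest within 8 mm of where it was, and the pulley, jig and bearing are within 20 mm of where they were (contact force between pad and block above 3 N and value of joint selector above 0.1 rad and contact force between head and gear below 20 N and linear speed of block below 0.01 m/s and distance of block from where it was at the start of the episode below 0.008 m and distance of each of pulley, jig, bearing from where it was at the start of the episode below 0.02 m); the robot touches nothing.
It fails at once if the clamped screw is over-tightened: more than about 2.4 N m through the pawl (93 N on the tooth) (contact force between head and gear above 93 N and contact force between pad and block above 3 N and value of joint selector above 0.1 rad).
It fails at once if the pulley, jig or bearing is knocked away (over 30 mm) (distance of any of pulley, jig, bearing from where it was at the start of the episode above 0.03 m).
It fails at once if the block is shifted in the clamp (over 15 mm) (distance of block from where it was at the start of the episode above 0.015 m).
It also fails if it takes over 72 s, if anything falls off the work surface, if the arm or the gripper's body presses on something with over 40 N, if the wrist force passes 120 N, or if a joint passes its speed limit or range.

## Working session

There is one attempt and no reset: what is moved stays moved. The work goes in short steps, Python scripts to look and compute and a tool call to move; the robot and the scene stay as the last step left them, time stands still between calls to the robot, and variables do not carry over. Pictures are saved under pics/ and viewed, at most 10 in all, crops included, and the job is handed in when it is done.

Besides the shell and the picture viewer there is one more tool, called after "Emit:" as name(argument=value, ...), one argument or row to a line, values as JSON. play_rows: Moves the arm, as the interface text tells. Its arguments: {"type":"object","properties":{"motion":{"type":"array","items":{"type":"array","items":{"type":"number"}}}},"required":["motion"]}

```bash
mkdir -p pics; cat > h.py <<'E'
from workcell import robot
import numpy as np, cv2
def snap(n,f,crop=None,s=1):
    im=robot.get_image(n)[:,:,::-1]
    if crop: x0,y0,x1,y1=crop; im=im[y0:y1,x0:x1]
    if s!=1: im=cv2.resize(im,None,fx=s,fy=s,interpolation=cv2.INTER_CUBIC)
    cv2.imwrite('pics/'+f,im)
def ray(n,u,v,z):
    p=robot.camera_params(n);K=p['intrinsics'];E=np.array(p['extrinsics'])
    d=np.linalg.inv(K)@[u,v,1]; d=E[:3,:3]@[d[0],-d[1],-d[2]]
    o=E[:3,3]; return o+d*(z-o[2])/d[2]
def proj(n,P):
    p=robot.camera_params(n);K=np.array(p['intrinsics']);E=np.array(p['extrinsics'])
    c=E[:3,:3].T@(np.array(P)-E[:3,3]); q=K@[c[0],-c[1],-c[2]]; return q[:2]/q[2]
E
python3 - <<'E'
from h import *
snap('top','t0.png');snap('scene','s0.png')
for n in('top','scene'):print(robot.camera_params(n))
print(robot.get_obs())
E
```

```text
{'intrinsics': array([[605.28571223,   0.        , 324.43146134],
       [  0.        , 605.28571223, 231.24591718],
       [  0.        ,   0.        ,   1.        ]]), 'extrinsics': array([[ 0.07334164,  0.97616816, -0.20424674,  0.30407083],
       [-0.99730264,  0.07238335, -0.01216904,  0.15195052],
       [ 0.00290503,  0.20458831,  0.9788438 ,  1.19138205],
       [ 0.        ,  0.        ,  0.        ,  1.        ]])}
{'intrinsics': array([[502.58053678,   0.        , 319.29151884],
       [  0.        , 502.58053678, 236.42122171],
       [  0.        ,   0.        ,   1.        ]]), 'extrinsics': array([[-0.53439025,  0.37758609, -0.75621148, -0.22295083],
       [-0.84516901, -0.25012484,  0.47236312,  0.63448448],
       [-0.01078953,  0.89155275,  0.45278834,  0.57592994],
       [ 0.        ,  0.        ,  0.        ,  1.        ]])}
{'t': 0.1, 'q': array([-1.15192018,  0.32175282, -0.07006794,  1.4515568 ,  0.02259205,
        1.37080266, -0.05684287]), 'joint_vel': array([ 1.04434833e-03, -2.32205434e-03, -9.23522210e-04, -4.97110510e-03,
        8.94558405e-05, -1.70700692e-03,  1.11109209e-03]), 'joint_efforts': array([-6.79993791e-04, -4.94875824e+01, -3.84363486e-01, -3.15207410e+01,
        1.30757986e-02,  7.44950376e-03,  1.27065096e-05]), 'eef_pos': array([0.25594253, 0.5972892 , 0.40372801]), 'tool_rot': array([-3.13986186e+00,  9.10635094e-05,  2.73688415e+00]), 'force': array([ 0.67896333,  0.34426446, -0.54426632]), 'ft_torque': array([ 0.05558155, -0.02432345, -0.00176292]), 'grasp_force': 0.0, 'opening': 0.08530686824917515}
```

View pics/t0.png

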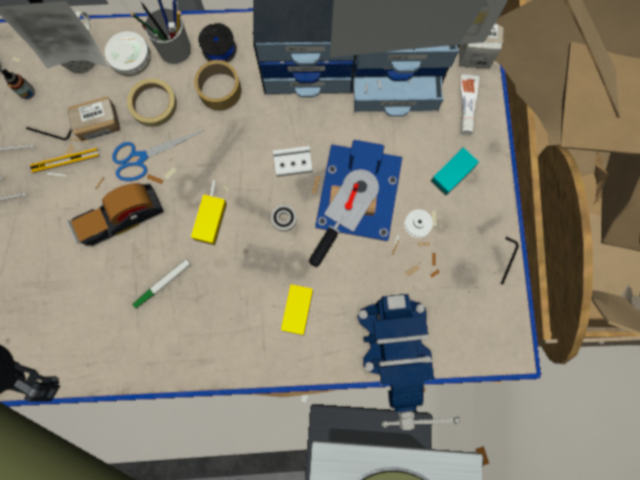

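View pics/s0.png

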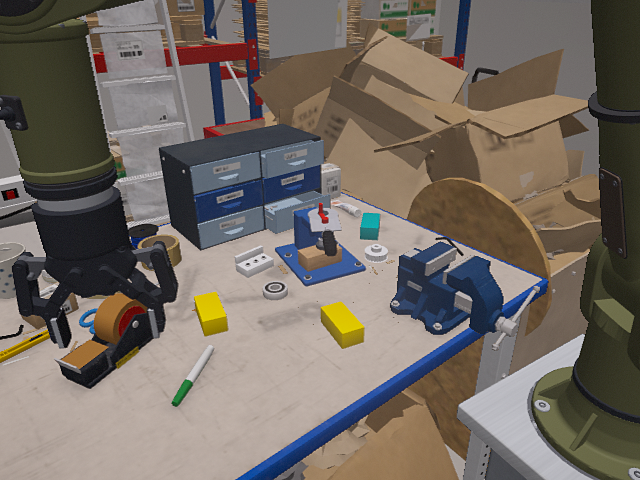

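The top view shows the clamp at (360,190), the red lever at (352,198) and the black grip at (323,247). The blocks that could be confused are yellow (208,219), yellow (297,310), teal (455,171) and beech under the pad (370,200). The beech one in the blue clamp is the one meant, and the dark blue vise at (397,345) is not the clamp. I'll check with one close crop.

```bash
python3 - <<'E'
from h import *
snap('top','t1.png',(290,130,420,275),4)
E
```

```text
(no output)
```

View pics/t1.png

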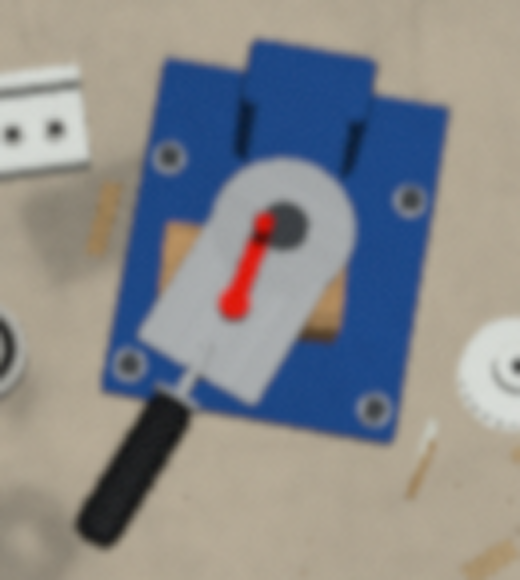

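The crop confirms the beech block in the blue clamp. Screw axis is at (361,186.5), lever pin (348.5,205.8), tab (356.2,185.8), grip middle (323.8,246.2).

```bash
python3 - <<'E'
from h import *
s=ray('top',361,186.5,.13);p=ray('top',348.5,205.75,.137);t=ray('top',356.2,185.75,.16);g=ray('top',323.8,246.2,.137)
print(s,p,t,g)
for v in(g-s,p-s,t-p):print(np.hypot(*v[:2]),np.arctan2(v[1],v[0]))
for n,u,v in(('jig',293,160),('bear',284,217),('pul',419,222)):print(n,ray('top',u,v,.02))
# clamp base corners
for u,v in((164,60),(450,107),(392,442),(102,390)):print(ray('top',290+u/4,130+v/4,.012))
E
```

```text
[0.61342859 0.10487911 0.13      ] [0.57391988 0.12538889 0.137     ] [0.60542881 0.11476226 0.16      ] [0.49702194 0.16418984 0.137     ]
0.1306455914730871 2.6703634306064026
0.0445150406743956 2.662765965352095
0.03325264301257564 -0.325278332764496
jig [0.69089426 0.24085759 0.02      ]
bear [0.57138629 0.24872951 0.02      ]
pul [ 0.58106259 -0.01925508  0.02      ]
[0.73145123 0.16643118 0.012     ]
[0.71709884 0.01888975 0.012     ]
[0.54077803 0.03940659 0.012     ]
[0.55645247 0.18492448 0.012     ]
```

Emit:
play_rows(
  motion=[
    [0.4,-2.65,-1.35,0,0.067],
    [0.4,-2.65,-1.35,0,0],
    [0.4,-2.65,-1.35,0,0],
    [0.4,-2.65,-1.35,0,0],
    [0.4,-2.65,-1.35,0,0],
    [0.4,-2.65,-1.35,0,0],
    [0.4,-2.65,-1.35,0,0],
    [0.4,-2.65,-1.35,0,0],
    [0.4,-2.65,-1.35,0,0],
    [0.4,-2.65,-1.35,0,0],
  ],
)

```text
t: 0.98
eef_pos: [0.4329, 0.3566, 0.4046]
tool_rot: [-3.141, -0.0, 2.67]
force: [0.1, 0.1, -0.6]
opening: 0.034
grasp_force: 0.0
```

Emit:
play_rows(
  motion=[
    [0.4,-2.65,-1.35,0,0],
    [0.4,-2.65,-1.35,0,0],
    [0.4,-2.65,-1.35,0,0],
    [0.4,-2.65,-1.35,0,0],
    [0.4,-2.65,-1.35,0,0],
    [0.4,-2.65,-1.35,0,0],
    [0.4,-2.65,-1.35,0,0],
    [0.4,-2.65,-1.35,0,0],
    [0.4,-2.65,-1.35,0,0],
    [0.4,-2.65,-1.35,0,0],
    [0.4,0,0,0,0],
    [0.4,0,0,0,0],
  ],
)

```text
t: 1.98
eef_pos: [0.6077, 0.1149, 0.4042]
tool_rot: [-3.14, -0.0, 2.665]
force: [0.1, 0.9, 0.0]
opening: 0.0341
grasp_force: 0.0
```

Emit:
play_rows(
  motion=[
    [0.4,0,0,2,0],
    [0.4,0,0,2,0],
    [0.4,0,0,2,0],
    [0.4,0,0,1.5,0],
    [0.4,0,0,1,0],
    [0.4,0,0,0.6,0],
    [0.4,0,0,0,0],
    [0.4,0,0,0,0],
  ],
)

```text
t: 2.65
eef_pos: [0.607, 0.1179, 0.3142]
tool_rot: [3.141, 0.0, 2.671]
force: [-0.4, 0.0, 0.1]
opening: 0.0338
grasp_force: 0.0
```

```bash
python3 - <<'E'
from h import *
a=robot.get_image('top');b=robot.get_image('scene')
A=cv2.resize(a[130:275,290:420],None,fx=3,fy=3);B=cv2.resize(b[170:315,250:380],None,fx=3,fy=3)
cv2.imwrite('pics/d1.png',np.hstack([A,B])[:,:,::-1])
E
```

```text
(no output)
```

View pics/d1.png

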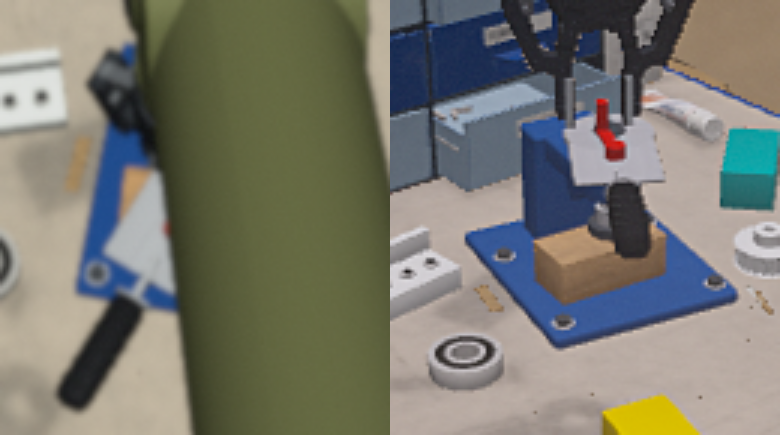

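The right half shows the two fingers straddling the red tab at (602,115). Next I push it to the head's -y side.

Emit:
play_rows(
  motion=[
    [0.4,0,-0.5,0,0],
    [0.4,0,-0.5,0,0],
    [0.4,0,-0.5,0,0],
    [0.4,0,-0.4,0,0],
    [0.4,0,-0.4,0,0],
    [0.4,0,-0.4,0,0],
    [0.4,0,-0.3,0,0],
    [0.4,0,0,0,0],
    [0.4,0,0,0,0],
  ],
)

```text
t: 3.5
eef_pos: [0.5941, 0.0926, 0.3141]
tool_rot: [3.136, 0.002, 2.671]
force: [4.5, 4.4, -1.9]
opening: 0.034
grasp_force: 3.4
```

```bash
python3 - <<'E'
from h import *
print(robot.get_obs()['force'])
b=robot.get_image('scene')
cv2.imwrite('pics/d2.png',cv2.resize(b[180:260,280:360],None,fx=5,fy=5)[:,:,::-1])
E
```

```text
[ 4.48830441  4.41894604 -1.87122131]
```

View pics/d2.png

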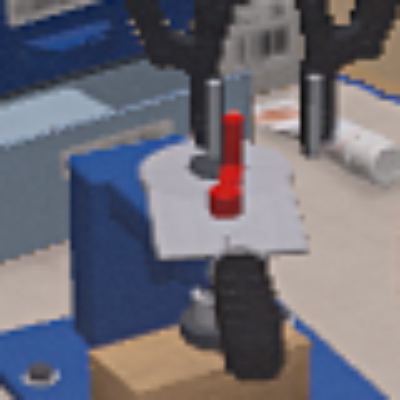

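The tab at (232,125) now leans right of its pin (225,205), so the lever is flipped. Back off, lift, and go over the grip.

Emit:
play_rows(
  motion=[
    [0.4,0,0.6,0,0],
    [0.4,0,0.6,0,0],
    [0.4,0,0,-2.5,0],
    [0.4,0,0,-2.5,0],
    [0.45,3,0.2,0,0],
    [0.45,3,0.2,0,0],
    [0.45,3,0.2,0,0],
    [0.45,2.9,0.2,0,0],
    [0.45,0,0,0,0],
    [0.45,0,0,0,0],
  ],
)

```text
t: 4.38
eef_pos: [0.4954, 0.1635, 0.3639]
tool_rot: [-3.141, -0.0, 2.673]
force: [1.0, -0.6, -0.5]
opening: 0.0382
grasp_force: 0.0
```

```bash
python3 - <<'E'
from h import *
a=robot.get_image('top');b=robot.get_image('scene')
A=cv2.resize(a[130:275,290:420],None,fx=3,fy=3);B=cv2.resize(b[170:315,250:380],None,fx=3,fy=3)
cv2.imwrite('pics/d3.png',np.hstack([A,B])[:,:,::-1])
E
```

```text
(no output)
```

View pics/d3.png

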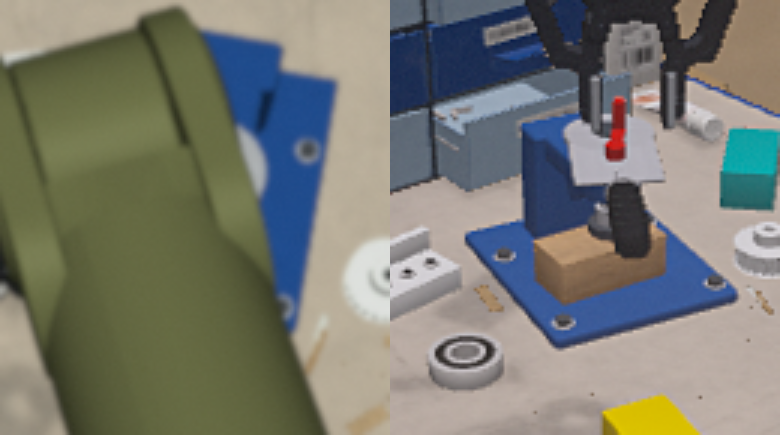

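Lever leans right, handle unmoved. I descend over the grip.

Emit:
play_rows(
  motion=[
    [0.45,0,0,2,0],
    [0.45,0,0,2,0],
    [0.45,0,0,1.5,0],
    [0.45,0,0,1.2,0],
    [0.45,0,0,1.2,0],
    [0.45,0,0,0.7,0],
    [0.45,0,0,0,0],
    [0.45,0,0,0,0],
  ],
)

```text
t: 5.15
eef_pos: [0.4967, 0.1623, 0.2777]
tool_rot: [-3.141, 0.0, 2.669]
force: [0.3, 0.0, 0.3]
opening: 0.0383
grasp_force: 0.0
```

Emit:
play_rows(
  motion=[
    [0.45,-0.065,-1.31,0,-0.1],
    [0.45,-0.065,-1.31,0,-0.1],
    [0.45,-0.065,-1.31,0,-0.1],
    [0.45,-0.065,-1.31,0,-0.1],
    [0.45,-0.065,-1.31,0,-0.1],
    [0.45,0,0,0,0],
  ],
)

```text
t: 5.65
eef_pos: [0.4827, 0.0967, 0.279]
tool_rot: [-3.141, 0.002, -3.114]
force: [0.6, 0.2, 0.0]
opening: 0.0382
grasp_force: 0.0
```

Emit:
play_rows(
  motion=[
    [0.45,-0.065,-1.31,0,-0.1],
    [0.45,-0.065,-1.31,0,-0.1],
    [0.45,-0.065,-1.31,0,-0.1],
    [0.45,-0.065,-1.31,0,-0.1],
    [0.45,-0.03,-0.65,0,-0.05],
    [0.45,0,0,0,0],
    [0.45,0,0,0,0],
  ],
)

```text
t: 6.23
eef_pos: [0.4973, 0.0431, 0.2783]
tool_rot: [-3.142, 0.001, -2.667]
force: [0.1, 0.2, 0.9]
opening: 0.0384
grasp_force: 0.0
```

```bash
cat >> h.py <<'E'
S=np.array([.6134,.1049])
def st():
    o=robot.get_obs();d=o['eef_pos'][:2]-S;th=np.arctan2(d[1],d[0])%(2*np.pi)
    f=o['force'];cw=np.array([np.sin(th),-np.cos(th)])
    print('t%.2f r%.4f th%.3f yaw%.3f Fcw%.1f Frad%.1f z%.4f'%(o['t'],np.hypot(*d),th,o['tool_rot'][2]%(2*np.pi),f[:2]@cw,f[:2]@(d/np.hypot(*d)),o['eef_pos'][2]),f,o['opening'])
E
python3 - <<'E'
from h import *
st()
E
```

```text
t6.23 r0.1315 th3.631 yaw3.616 Fcw0.2 Frad-0.1 z0.2783 [0.0513123  0.19963816 0.92557857] 0.038396794824781734
```

```bash
python3 - <<'E'
from h import *
b=robot.get_image('scene')
cv2.imwrite('pics/d4.png',cv2.resize(b[160:310,260:410],None,fx=4,fy=4)[:,:,::-1])
E
```

```text
(no output)
```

View pics/d4.png

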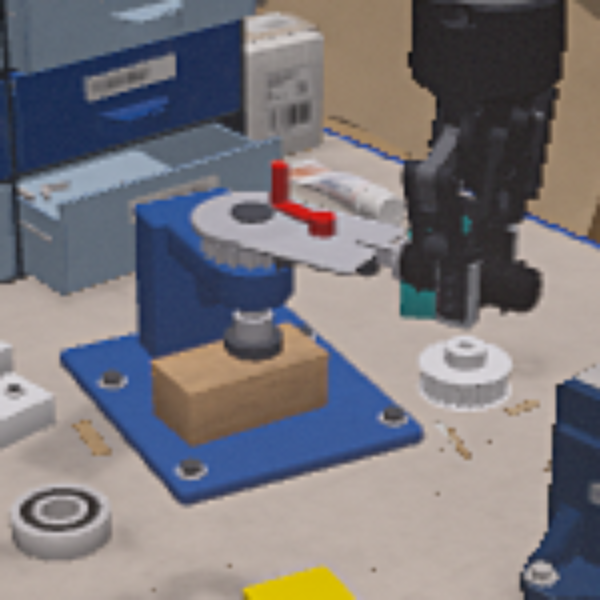

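The handle followed, now pointing right with the grip between the fingers at (470,285). Now the first tightening stroke.

Emit:
play_rows(
  motion=[
    [0.45,-0.065,1.31,0,0.1],
    [0.45,-0.065,1.31,0,0.1],
    [0.45,-0.065,1.31,0,0.1],
    [0.45,-0.065,1.31,0,0.1],
    [0.45,-0.04,1.05,0,0.08],
  ],
)

```text
t: 6.7
eef_pos: [0.4816, 0.1036, 0.2779]
tool_rot: [-3.14, -0.0, 3.134]
force: [-0.1, -4.5, 2.1]
opening: 0.0386
grasp_force: 2.2
```

```bash
python3 -c "
from h import *
st()"
```

```text
t6.70 r0.1318 th3.151 yaw3.134 Fcw-4.5 Frad0.1 z0.2779 [-0.06207026 -4.53770437  2.11709365] 0.03856896301880238
```

Emit:
play_rows(
  motion=[
    [0.45,-0.04,1.05,0,0.08],
    [0.45,-0.04,1.05,0,0.08],
    [0.45,-0.04,1.05,0,0.08],
  ],
)

```text
t: 6.95
eef_pos: [0.4852, 0.1344, 0.2778]
tool_rot: [-3.139, -0.001, 2.894]
force: [-1.7, -3.8, 3.0]
opening: 0.0386
grasp_force: 2.3
```

```bash
python3 -c "
from h import *
st()"
```

```text
t6.95 r0.1316 th2.915 yaw2.894 Fcw-4.1 Frad0.8 z0.2778 [-1.74131242 -3.8085007   2.96112372] 0.03855548074907815
```

Emit:
play_rows(
  motion=[
    [0.45,-0.03,0.92,0,0.07],
    [0.45,-0.03,0.92,0,0.07],
    [0.45,-0.03,0.92,0,0.07],
  ],
)

```text
t: 7.2
eef_pos: [0.4943, 0.1606, 0.2777]
tool_rot: [-3.138, -0.002, 2.685]
force: [-1.4, -3.4, 3.6]
opening: 0.0382
grasp_force: 2.3
```

```bash
python3 -c "
from h import *
st()"
```

```text
t7.20 r0.1315 th2.704 yaw2.685 Fcw-3.7 Frad-0.2 z0.2777 [-1.4308219  -3.4486469   3.63333173] 0.03820332831856841
```

Emit:
play_rows(
  motion=[
    [0.45,-0.02,0.65,0,0.05],
    [0.45,-0.02,0.65,0,0.05],
    [0.45,-0.02,0.65,0,0.05],
  ],
)

```text
t: 7.45
eef_pos: [0.504, 0.1776, 0.2776]
tool_rot: [-3.138, -0.002, 2.536]
force: [-4.4, -2.2, 4.5]
opening: 0.0382
grasp_force: 2.3
```

```bash
python3 -c "
from h import *
st()"
```

```text
t7.45 r0.1314 th2.555 yaw2.536 Fcw-4.2 Frad2.5 z0.2776 [-4.38928527 -2.15096626  4.54520772] 0.03820003567191983
```

Emit:
play_rows(
  motion=[
    [0.45,-0.02,0.65,0,0.05],
    [0.45,-0.02,0.65,0,0.05],
    [0.45,-0.02,0.65,0,0.05],
  ],
)

```text
t: 7.7
eef_pos: [0.5161, 0.193, 0.2775]
tool_rot: [-3.138, -0.002, 2.386]
force: [-3.9, -2.3, 2.5]
opening: 0.0384
grasp_force: 2.3
```

```bash
python3 -c "
from h import *
st()"
```

```text
t7.70 r0.1313 th2.406 yaw2.386 Fcw-4.3 Frad1.4 z0.2775 [-3.88819428 -2.2619025   2.4865012 ] 0.03835142108165042
```

Back for the second stroke.

Emit:
play_rows(
  motion=[
    [0.45,-0.065,-1.31,0,-0.1],
    [0.45,-0.065,-1.31,0,-0.1],
    [0.45,-0.065,-1.31,0,-0.1],
    [0.45,-0.065,-1.31,0,-0.1],
    [0.45,-0.065,-1.31,0,-0.1],
    [0.45,-0.065,-1.31,0,-0.1],
    [0.45,-0.065,-1.31,0,-0.1],
    [0.45,-0.065,-1.31,0,-0.1],
    [0.45,-0.065,-1.31,0,-0.1],
    [0.45,-0.065,-1.31,0,-0.1],
    [0.45,-0.065,-1.31,0,-0.1],
    [0.45,-0.065,-1.31,0,-0.1],
  ],
)

```text
t: 8.7
eef_pos: [0.4946, 0.0467, 0.2779]
tool_rot: [3.141, 0.0, -2.689]
force: [0.7, 1.6, -1.2]
opening: 0.0378
grasp_force: 0.5
```

```bash
python3 -c "
from h import *
st()"
```

```text
t8.70 r0.1323 th3.597 yaw3.594 Fcw1.1 Frad-1.3 z0.2779 [ 0.65334147  1.56276971 -1.1754723 ] 0.03783721654972095
```

Emit:
play_rows(
  motion=[
    [0.45,-0.065,1.31,0,0.1],
    [0.45,-0.065,1.31,0,0.1],
    [0.45,-0.02,0.65,0,0.05],
    [0.45,-0.02,0.65,0,0.05],
  ],
)

```text
t: 9.03
eef_pos: [0.483, 0.0845, 0.2778]
tool_rot: [-3.142, -0.0, -2.997]
force: [-0.2, -0.6, 0.2]
opening: 0.0383
grasp_force: 0.4
```

```bash
python3 -c "
from h import *
st()"
```

```text
t9.03 r0.1320 th3.297 yaw3.286 Fcw-0.6 Frad0.3 z0.2778 [-0.22539763 -0.62679325  0.20382297] 0.038340231118025946
```

Emit:
play_rows(
  motion=[
    [0.45,-0.01,0.4,0,0.03],
    [0.45,-0.01,0.4,0,0.03],
    [0.45,-0.01,0.4,0,0.03],
  ],
)

```text
t: 9.28
eef_pos: [0.4819, 0.0962, 0.2778]
tool_rot: [-3.141, -0.0, -3.086]
force: [-0.7, -0.8, 0.3]
opening: 0.0384
grasp_force: 0.4
```

Emit:
play_rows(
  motion=[
    [0.45,-0.01,0.4,0,0.03],
    [0.45,-0.01,0.4,0,0.03],
    [0.45,-0.01,0.4,0,0.03],
  ],
)

```text
t: 9.53
eef_pos: [0.4818, 0.1078, 0.2777]
tool_rot: [-3.141, -0.001, 3.107]
force: [-0.6, -3.3, 0.4]
opening: 0.0385
grasp_force: 1.5
```

Emit:
play_rows(
  motion=[
    [0.45,-0.01,0.4,0,0.03],
    [0.45,-0.01,0.4,0,0.03],
  ],
)

```text
t: 9.7
eef_pos: [0.4823, 0.1149, 0.2776]
tool_rot: [-3.139, -0.001, 3.047]
force: [-2.1, -4.3, 2.6]
opening: 0.0383
grasp_force: 2.2
```

Running at about 4.5 N.

Emit:
play_rows(
  motion=[
    [0.45,-0.01,0.4,0,0.03],
    [0.45,-0.01,0.4,0,0.03],
  ],
)

```text
t: 9.87
eef_pos: [0.4832, 0.1227, 0.2776]
tool_rot: [-3.139, -0.002, 2.986]
force: [-3.1, -4.7, 1.1]
opening: 0.0387
grasp_force: 2.3
```

Emit:
play_rows(
  motion=[
    [0.45,-0.01,0.4,0,0.03],
    [0.45,-0.01,0.4,0,0.03],
  ],
)

```text
t: 10.03
eef_pos: [0.4846, 0.1307, 0.2776]
tool_rot: [-3.139, -0.002, 2.926]
force: [-3.3, -4.1, 3.5]
opening: 0.0387
grasp_force: 2.3
```

Emit:
play_rows(
  motion=[
    [0.45,-0.01,0.4,0,0.03],
    [0.45,-0.01,0.4,0,0.03],
  ],
)

```text
t: 10.2
eef_pos: [0.4864, 0.1384, 0.2775]
tool_rot: [-3.138, -0.003, 2.866]
force: [-2.7, -4.4, 4.0]
opening: 0.0384
grasp_force: 2.4
```

Emit:
play_rows(
  motion=[
    [0.45,-0.01,0.4,0,0.03],
    [0.45,-0.01,0.4,0,0.03],
  ],
)

```text
t: 10.37
eef_pos: [0.4888, 0.1461, 0.2775]
tool_rot: [-3.138, -0.003, 2.807]
force: [-4.1, -4.5, 3.1]
opening: 0.0386
grasp_force: 2.5
```

Emit:
play_rows(
  motion=[
    [0.45,-0.01,0.3,0,0.023],
    [0.45,-0.01,0.3,0,0.023],
  ],
)

```text
t: 10.53
eef_pos: [0.4909, 0.1518, 0.2774]
tool_rot: [-3.138, -0.003, 2.761]
force: [-4.1, -4.5, 4.2]
opening: 0.0386
grasp_force: 2.6
```

Emit:
play_rows(
  motion=[
    [0.45,-0.01,0.4,0,0.03],
    [0.45,-0.01,0.4,0,0.03],
  ],
)

```text
t: 10.7
eef_pos: [0.494, 0.159, 0.2774]
tool_rot: [-3.137, -0.003, 2.701]
force: [-4.1, -3.1, 3.9]
opening: 0.0386
grasp_force: 2.7
```

Emit:
play_rows(
  motion=[
    [0.45,-0.01,0.4,0,0.03],
    [0.45,-0.01,0.4,0,0.03],
  ],
)

```text
t: 10.87
eef_pos: [0.4976, 0.1663, 0.2773]
tool_rot: [-3.137, -0.003, 2.641]
force: [-5.6, -2.9, 3.6]
opening: 0.0384
grasp_force: 2.8
```

Emit:
play_rows(
  motion=[
    [0.45,-0.01,0.4,0,0.03],
    [0.45,-0.01,0.4,0,0.03],
  ],
)

```text
t: 11.03
eef_pos: [0.5014, 0.173, 0.2772]
tool_rot: [-3.136, -0.003, 2.581]
force: [-7.1, -6.3, 5.9]
opening: 0.0386
grasp_force: 4.2
```

Force jumps to about 9 N with the handle at ~2.7 rad, far from the stop at 2.39, so the screw is solid. I ease up to 13 N.

Emit:
play_rows(
  motion=[
    [0.45,0,0.15,0,0.01],
    [0.45,0,0.1,0,0.01],
    [0.45,0,0,0,0],
  ],
)

```text
t: 11.28
eef_pos: [0.5025, 0.1746, 0.2772]
tool_rot: [-3.134, -0.004, 2.562]
force: [-7.1, -6.1, 6.2]
opening: 0.0381
grasp_force: 4.5
```

```bash
python3 -c "
from h import *
st()"
```

```text
t11.28 r0.1310 th2.581 yaw2.562 Fcw-9.0 Frad2.8 z0.2772 [-7.14538892 -6.08404213  6.19506587] 0.03812572469968327
```

Emit:
play_rows(
  motion=[
    [0.45,0,0.15,0,0.01],
    [0.45,0,0.15,0,0.01],
    [0.45,0,0,0,0],
    [0.45,0,0,0,0],
  ],
)

```text
t: 11.62
eef_pos: [0.5039, 0.1766, 0.2771]
tool_rot: [-3.133, -0.004, 2.542]
force: [-9.3, -6.8, 6.6]
opening: 0.0388
grasp_force: 5.2
```

```bash
python3 -c "
from h import *
st()"
```

```text
t11.62 r0.1309 th2.562 yaw2.542 Fcw-10.8 Frad4.1 z0.2771 [-9.34641416 -6.76479501  6.60504471] 0.038806819368129804
```

Emit:
play_rows(
  motion=[
    [0.45,0,0.15,0,0.01],
    [0.45,0,0.15,0,0.01],
    [0.45,0,0,0,0],
    [0.45,0,0,0,0],
  ],
)

```text
t: 11.95
eef_pos: [0.5054, 0.1787, 0.277]
tool_rot: [-3.132, -0.004, 2.522]
force: [-9.9, -6.8, 8.4]
opening: 0.0386
grasp_force: 6.0
```

```bash
python3 -c "
from h import *
st()"
```

```text
t11.95 r0.1308 th2.542 yaw2.522 Fcw-11.2 Frad4.3 z0.2770 [-9.917764   -6.839806    8.37616397] 0.03861998725125199
```

Emit:
play_rows(
  motion=[
    [0.45,0,0.1,0,0.007],
    [0.45,0,0.1,0,0.007],
    [0.45,0,0,0,0],
    [0.45,0,0,0,0],
    [0.45,0,0,0,0],
    [0.45,0,0,0,0],
    [0.45,0,0,0,0],
    [0.45,0,0,0,0],
  ],
)

```text
t: 12.62
eef_pos: [0.5064, 0.18, 0.277]
tool_rot: [-3.131, -0.004, 2.507]
force: [-10.2, -8.4, 7.4]
opening: 0.0386
grasp_force: 6.6
```

```bash
python3 -c "
from h import *
st()"
```

```text
t12.62 r0.1307 th2.530 yaw2.507 Fcw-12.7 Frad3.5 z0.2770 [-10.19518624  -8.38027192   7.39462574] 0.03860714971949822
```

12.7 N (1.66 N m) held 0.5 s. Unload, centre, lift away.

Emit:
play_rows(
  motion=[
    [0.45,0,-0.4,0,-0.03],
    [0.45,0,-0.4,0,-0.03],
    [0.45,0,-0.4,0,-0.03],
    [0.45,0,-0.3,0,-0.02],
    [0.45,0,-0.2,0,-0.02],
    [0.45,0,0,0,0],
    [0.45,0,0,0,0],
  ],
)

```text
t: 13.2
eef_pos: [0.4984, 0.1678, 0.2773]
tool_rot: [-3.139, -0.003, 2.639]
force: [-4.6, -2.1, 1.8]
opening: 0.0388
grasp_force: 2.3
```

```bash
python3 -c "
from h import *
st()"
```

```text
t13.20 r0.1311 th2.641 yaw2.639 Fcw-4.1 Frad3.0 z0.2773 [-4.58830123 -2.10825284  1.78697095] 0.03875953586253072
```

Emit:
play_rows(
  motion=[
    [0.45,0,-0.4,0,-0.03],
    [0.45,0,-0.3,0,-0.03],
    [0.45,0,-0.3,0,-0.02],
    [0.45,0,0,0,0],
    [0.45,0,0,0,0],
  ],
)

```text
t: 13.62
eef_pos: [0.4952, 0.1594, 0.278]
tool_rot: [3.141, 0.001, 2.719]
force: [0.5, -0.8, 0.5]
opening: 0.0387
grasp_force: 0.0
```

```bash
python3 -c "
from h import *
st()"
```

```text
t13.62 r0.1301 th2.710 yaw2.719 Fcw-0.5 Frad-0.8 z0.2780 [ 0.53654946 -0.78419463  0.50081443] 0.03873933566418627
```

Emit:
play_rows(
  motion=[
    [0.45,0,0,-0.5,0],
    [0.45,0,0,-1,0],
    [0.45,0,0,-2,0],
    [0.45,0,0,-2.5,0],
    [0.45,0,0,-2.5,0],
    [0.45,0,0,-2.5,0],
    [0.45,4,0,0,0],
    [0.45,4,0,0,0],
    [0.45,0,0,0,0],
    [0.45,0,0,0,0],
  ],
)

```text
t: 14.45
eef_pos: [0.4207, 0.1929, 0.3891]
tool_rot: [3.139, 0.001, 2.724]
force: [0.9, -1.7, 0.3]
opening: 0.0386
grasp_force: 0.0
```

```bash
python3 - <<'E'
from h import *
st()
b=robot.get_image('scene')
cv2.imwrite('pics/d5.png',cv2.resize(b[160:310,230:400],None,fx=4,fy=4)[:,:,::-1])
E
```

```text
t14.45 r0.2118 th2.713 yaw2.724 Fcw-1.2 Frad-1.5 z0.3891 [ 0.89854088 -1.70694857  0.34264109] 0.03858540461117279
```

View pics/d5.png

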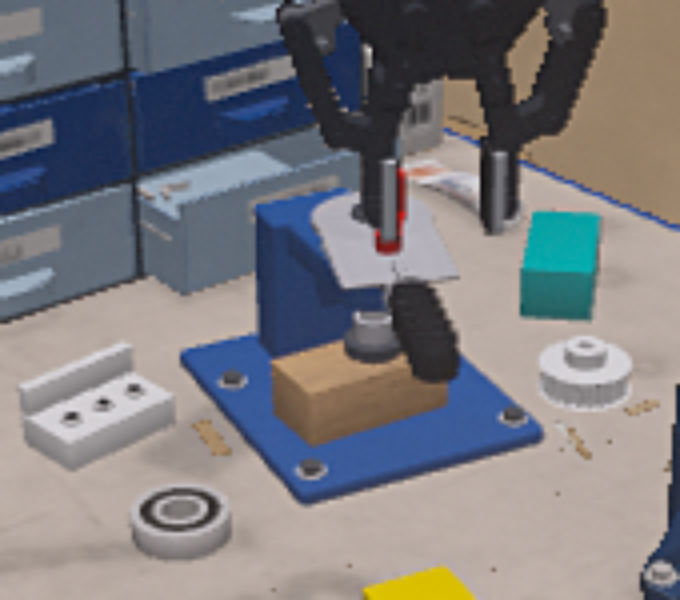

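The gripper is clear and the pad (370,340) sits on the block. The lever at (400,195) leans right, and the jig, bearing and pulley are unmoved. Handing in.

```bash
python3 -c "
from h import *
print(robot.finish_job())"
```

```text
the job is handed in; nothing more can be done
None
```

I handed the job in at about 14.5 s: lever left on tighten, screw pulled up to about 1.66 N m (12.7 N measured at the grip, held 0.5 s), then released, with the block, pulley, jig and bearing looking unmoved in the last picture; the hand-in gave no verdict.

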